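# Seat the bearing and snap the retaining flap over it

## Robot

A 6-joint arm with a two-finger parallel gripper is mounted at the origin on a cart in front of the work surface, level with it; the furniture and walls round the work are solid. World frame = base frame: x ahead of the robot, y to its left, z up, the work surface at z = 0. Lengths are in mm, angles in rad, forces in N, time in s.
With the tool pointing down it reaches from about 350 to 875 mm from the base axis. Payload 4.2 kg.
Tool frame: the origin (TCP) lies between the finger pads; the fingertips stand 11 mm ahead of it and the grasp point (between the pads) lies 8 mm behind it; z points along the fingers, y is the direction in which the jaws open and shut (so a half turn about z gives the same grasp; the last joint's range is limited). The gripper opens to 85 mm and grips with 20 to 120 N. Pads are 22 mm wide; open, the fingers measure 114 mm over their backs; the gripper's body (76 mm by 85 mm) begins 54 mm behind the grasp point. The pads swing forward as they close: fully open they stand 13 mm farther back than shut.
Start: joints at [1.384, 0.385, 0.008, 0, -1.194, -0.259], TCP at [269.454, 563.91, 242.312] pointing down, gripper open.
Joint ranges: [-3.14, 3.14], [-1.21, 2.06], [-1.07, 1.41], [-3.16, 2.05], [-2.99, -0.16], [-3.1, 3.1]. Speed limits (rad/s): [2.79, 2.79, 3.14, 3.14, 3.14, 3.14].

## Interface

Orientations are given as a unit quaternion [x, y, z, w].
In Python, from bench import * gives the robot as it stands.
- The arm moves only by the tool servo_tool, never from a script. Its argument "rows" is a list of rows, each a list of 7 numbers: the opening, from 0 (shut) to 1 (fully open), then the shift along the tool's x, y, z in cm, then the turn, a rotation vector about the tool's x, y, z in degrees. A call has 1 to 12 rows; each row shifts and turns the commanded pose from where the row before left it, along the tool's axes as they then stand; what a row does not reach is not made up. A row lasts 1/10 s, in which the tool goes at most 50 mm and 8.59 degrees, less where a joint would pass 70% of its speed; a pose out of reach is approached as far as the arm can. A call is refused whole if a number of a shift passes 5 or a number of a turn 8.59, either way. A call with a gripper value outside its range is refused whole. The fingers move at their own pace and stop on an object; the grip force is fixed at half the most. Time passes only in rows, so rows that do not move let the fingers close. It gives the time, the measured TCP pose, the force and the opening at its end, in the units of the state.
- read_state(): the state, without advancing time (a new reading comes with each control period).
- get_image(name): name is "scene" or "top"; returns a dict with "image" (480x640x3 uint8, red, green, blue), "mtx" (3x3 intrinsics, pixels), "k1" (the pictures are not rectified: a ray, as slopes to the right and down, at radius r is drawn at 1 + k1 r^2 times it, then the intrinsics apply), "extrinsics" (4x4, takes a point from camera to world coordinates). Camera axes: x right, y up, looking along -z (the intrinsics and any distortion apply to the point x, -y, -z); pixel columns grow to the right and rows downward; lengths in mm; the calibration is good to about 2 mm. A picture is of the moment at which its call begins. There is no depth.
- job_done(): hands the job in, once; it reports no verdict.
The state is a dict: "clock": time; "joints": joint angles; "joint_vel": joint speeds; "joint_efforts": joint torques, N m; "position": TCP position; "ee_rot": TCP orientation; "contact_force": force on the tool from outside, world axes, zero at the start; "wrist_torque": the same for the moment, N m; "gripper_width": finger opening in mm.
Only numpy, scipy, OpenCV 4.12 (cv2) and the standard library are available. Lean on these libraries where they do the work, as an engineer would, in place of code of your own. Each camera call takes 0.05 s, during which the arm holds its last target. There are 200 camera calls.

## Task

Slide the large ball bearing along the holding fixture's channel until it is fully home on the V-shaped stop, and press it there for a moment with a light push of about 10 N. Then, pushing gently from behind near its free edge, tip the sprung steel flap past its snap point and let its own spring shut it over the bearing; do not press it down. Leave the other things on the bench where they are.

Things in the scene. Friction and masses are not known exactly. Their poses are not given: they have to be found in the camera images.
- fixture: Holding fixture fixed on the bench, its yaw different each time. Base plate 185 x 92 x 10 mm from x = -110 to +75 mm; origin on the bench, 4 mm to -x of the nest, z up. The bearing slides along +x in a channel between two dark rails, onto a rigid V stop: two dark blocks 14 mm high, 35 degrees either side of the x axis, clamped anywhere within 4 mm either way along x.
- channel_mouth (a point): Open -x end of the channel, mid-width, on the channel floor (10 mm above the bench), 108 mm from the nest. The channel is 66 mm wide; its rails are 8 mm high over the floor, 10 mm wide, and run 120 mm towards +x.
- nest (a point): Middle of the nest on the channel floor, 10 mm above the bench: the bearing's origin ends up to 4 mm before or beyond this point along the fixture's x when it is home, as the stop happens to be clamped; the stop must be found by feel.
- bearing: The larger ball bearing, 62 mm across, 16 mm high, about 0.22 kg, lying flat in the channel 22 to 44 mm short of the nest (towards the fixture's -x), 2 mm play each side. It slides with under 3 N. Origin at the centre of its underside; its own yaw means nothing. On the stop the push must be over 4 N, steadily for 0.1 s (about 10 N is right), never over 20 N.
- flap_hinge (a point): Middle of the flap's hinge pin, 48 mm towards +x from the nest and 34 mm above the bench; the pin runs along the fixture's y, between two cheeks (79 mm over the pin ends, top 40 mm above the bench). The flap's coil spring stands outside the +y cheek, 45 mm off centre, up to 75 mm above the bench.
- flap (a joint): Angle of the bistable flap. 0 = open on its stop, leaning 30 degrees back from upright to the fixture's +x; 0.52 = upright; 2.09 = shut, level over the bearing to -x. Snap point about 1.0: below it the spring throws it back open, above it shut in about 0.4 s. Leaving the open stop takes 5 to 8 N at the free edge, far more near the hinge, falling to none at the snap point. Push it with under 20 N.
- flap_edge (a point): Middle of the flap's free edge on its back (outer) face, 89 mm from the hinge; open, 110 mm above the bench and 94 mm to +x of the nest, nothing behind it. Plate 44 mm wide, 4 mm thick. Shut, a lip at this edge hangs 14 mm below the plate's mid-plane, in front of the bearing (inner face 37 mm to -x of the nest); a bearing well short of home props the flap up.
- grease_tin: Bystander: round grease tin, 75 mm across, 60 mm high, origin at the centre of its underside.
- bearing_spare: Bystander: the smaller ball bearing, 47 mm across, 14 mm high, lying on the bench; origin at the centre of its underside.
- spark_plug: Bystander: spark plug lying on the bench, 70 mm long, 21 mm thick; origin under its middle.
Things that resemble listed ones, but are neither listed nor needed, are in the scene too. What is shaped like the bearing but yellow is not meant.

How it is judged (in metres and radians):
On the way, in this order (a step that is already met when the one before it is completed fails the run):
1. the bearing is pressed home on the stop with 4 N or more by the fingers, the flap still open (x of bearing in the frame of nest above -0.006 m and contact force between the fingers and bearing above 4 N and linear speed of bearing below 0.005 m/s and value of joint flap below 0.3 rad), for 0.1 s.
2. the flap has sprung shut over the bearing, with no finger on it (value of joint flap above 2.05 rad and contact force between the fingers and flap below 0.1 N), for 0.2 s.
At the end, for the whole second after the job is handed in: The bearing lies flat and at rest in the channel, its centre within 6 mm of the middle of the nest (the stop's range and 2 mm), and the flap is shut (joint above 2.05 of 2.09 rad) (horizontal distance between bearing and nest below 0.006 m and height (world z) of bearing below 0.013 m and angle between bearing's own z axis and vertical below 0.05 rad and value of joint flap above 2.05 rad and linear speed of bearing below 0.01 m/s); the robot touches nothing.
It fails at once if the bearing is pushed with more than 20 N (contact force between the fingers and bearing above 20 N).
It fails at once if the flap is pushed with more than 20 N (contact force between any of the fingers, the arm and flap above 20 N).
It fails at once if the flap is pressed down by hand (over 2 N) instead of springing shut (value of joint flap above 1.9 rad and contact force between any of the fingers, the arm and flap above 2 N).
It fails at once if a bystander is moved by more than 15 mm (distance of any of grease_tin, bearing_spare, spark_plug from where it was at the start of the episode above 0.015 m).
It also fails if it takes over 56 s, if anything falls off the work surface, if the arm or the gripper's body presses on something with over 40 N, if the wrist force passes 120 N, or if a joint passes its speed limit or range.

## Working session

There is one attempt and no reset: what is moved stays moved. The work goes in short steps, Python scripts to look and compute and a tool call to move; the robot and the scene stay as the last step left them, time stands still between calls to the robot, and variables do not carry over. Pictures are saved under pics/ and viewed, about 8 in all and at most 12, crops included, and the job is handed in when it is done.

Besides the shell and the picture viewer there is one more tool, called after "Emit:" as a command line: name --pt "numbers of a row" for each row, then --argument value for the rest. servo_tool: Moves the arm, as the interface text tells. Its arguments: {"type":"object","properties":{"rows":{"type":"array","items":{"type":"array","items":{"type":"number"}}}},"required":["rows"]}

```bash
ls; mkdir -p pics
cat > h.py <<'E'
from bench import *
import numpy as np, cv2
from scipy.spatial.transform import Rotation as R
def grab(n,f=None):
    d=get_image(n)
    if f: cv2.imwrite('pics/'+f,cv2.cvtColor(d['image'],cv2.COLOR_RGB2BGR))
    return d
def ray(d,u,v):
    K=np.array(d['mtx']);k=d['k1']
    p=cv2.undistortPoints(np.array([[[u,v]]],float),K,np.array([k,0,0,0,0.]))[0,0]
    E=np.array(d['extrinsics']); return E[:3,3],E[:3,:3]@np.array([p[0],-p[1],-1])
def onz(d,u,v,z):
    o,r=ray(d,u,v); return o+r*(z-o[2])/r[2]
def proj(d,P):
    E=np.array(d['extrinsics']);c=E[:3,:3].T@(np.array(P,float)-E[:3,3])
    p,_=cv2.projectPoints(np.array([[c[0],-c[1],-c[2]]]),np.zeros(3),np.zeros(3),np.array(d['mtx']),np.array([d['k1'],0,0,0,0.]));return p[0,0]
E
python3 - <<'E'
from h import *
for n in('scene','top'):
    d=grab(n,n+'1.png');print(n,d['mtx'],d['k1'],np.round(d['extrinsics'],3))
print(read_state())
E
```

```text
pics
scene [[507.29696824   0.         323.35908476]
 [  0.         507.29696824 241.31939346]
 [  0.           0.           1.        ]] -0.007856498853866788 [[-8.17000e-01  4.08000e-01 -4.08000e-01  2.21834e+02]
 [-5.77000e-01 -5.74000e-01  5.81000e-01  5.05721e+02]
 [ 3.00000e-03  7.10000e-01  7.04000e-01  6.83318e+02]
 [ 0.00000e+00  0.00000e+00  0.00000e+00  1.00000e+00]]
top [[551.82710364   0.         318.17108735]
 [  0.         551.82710364 234.03401188]
 [  0.           0.           1.        ]] -0.12173531004511903 [[ 1.800000e-02  9.920000e-01 -1.230000e-01  4.317680e+02]
 [-1.000000e+00  1.700000e-02 -4.000000e-03 -8.080000e+00]
 [-2.000000e-03  1.230000e-01  9.920000e-01  1.153757e+03]
 [ 0.000000e+00  0.000000e+00  0.000000e+00  1.000000e+00]]
{'clock': 0.1, 'joints': array([ 1.38361825e+00,  3.85483209e-01,  6.75458555e-03, -4.16409951e-04,
       -1.19399822e+00, -2.58590136e-01]), 'joint_vel': array([-0.00064566, -0.00122099,  0.00343631,  0.00143278,  0.00071329,
       -0.00087985]), 'joint_efforts': array([-4.46862150e-04, -3.93321276e+01,  1.88927042e+01,  4.19783145e+00,
       -2.60055291e-03,  5.85259883e-06]), 'position': array([269.24745172, 563.47621423, 241.32847187]), 'ee_rot': array([ 9.75246543e-01, -2.21118092e-01, -1.58943227e-04,  9.71552876e-04]), 'contact_force': array([-0.08998653, -0.26185397,  0.33495932]), 'wrist_torque': array([ 0.00060725, -0.03628312,  0.02194693]), 'gripper_width': 85.45498048065251}
```

View pics/top1.png

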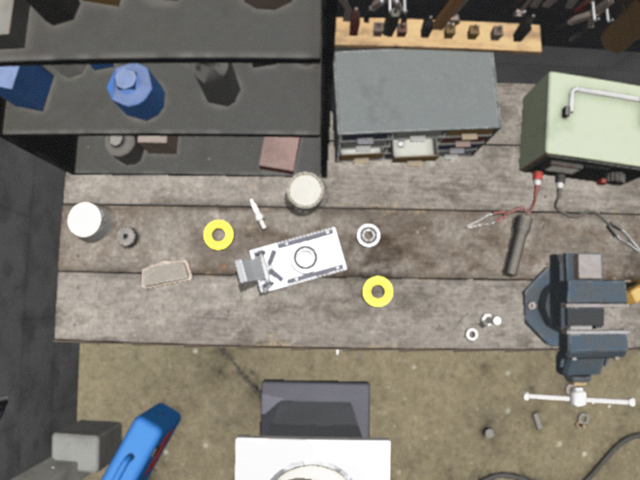

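View pics/scene1.png

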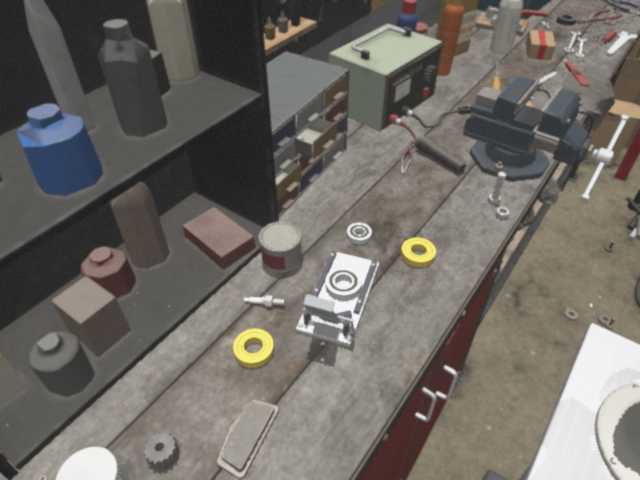

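The top view shows the fixture at about (300,260), with its +x (flap end) pointing to image left. The large bearing is in the channel at (305,258). The decoys are yellow rings at (218,235) and (378,291), and the small spare bearing is at (368,236), on the bench. The bearing I want is the steel one in the channel. I'll enlarge that area and measure.

Run:
```python
from h import *
d=grab('top');im=d['image'];s=grab('scene')
c=cv2.cvtColor(im[205:310,220:360],cv2.COLOR_RGB2BGR)
c2=cv2.cvtColor(s['image'][235:355,280:400],cv2.COLOR_RGB2BGR)
a=cv2.resize(c,None,fx=4,fy=4,interpolation=2);b=cv2.resize(c2,(420,420),interpolation=2)
cv2.imwrite('pics/crop1.png',a);cv2.imwrite('pics/crop2.png',b)
m=(im.min(2)>170).astype(np.uint8);m[:205]=0;m[310:]=0;m[:,:220]=0;m[:,355:]=0
m=cv2.morphologyEx(m,cv2.MORPH_CLOSE,np.ones((9,9)))
cs,_=cv2.findContours(m,0,2);k=max(cs,key=cv2.contourArea);r=cv2.minAreaRect(k);print(r)
B=cv2.boxPoints(r);P=np.array([onz(d,u,v,10)[:2] for u,v in B]);print(B,P,[np.linalg.norm(P[i]-P[i-1]) for i in range(4)])
```

```text
((289.71697998046875, 262.50946044921875), (47.526756286621094, 107.41595458984375), 74.05460357666016)
[[231.54716 254.41513]
 [334.8302  224.90569]
 [347.88678 270.6038 ]
 [244.60376 300.11322]] [[527.49302513 176.77454325]
 [593.31501741 -37.69573394]
 [498.14757823 -66.10940096]
 [433.24775869 146.42106681]] [np.float64(99.01264453690332), np.float64(224.3435634535501), np.float64(99.31856801650707), np.float64(222.21878027777728)]
```

View pics/crop1.png

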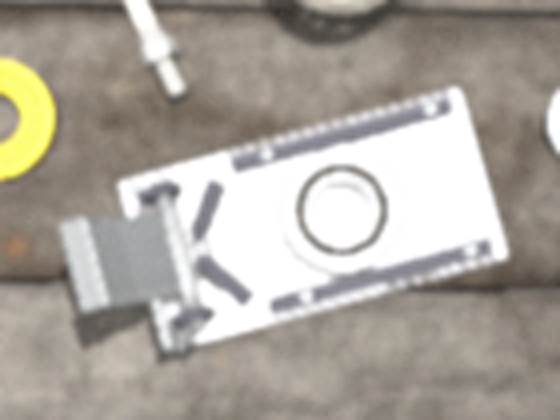

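View pics/crop2.png

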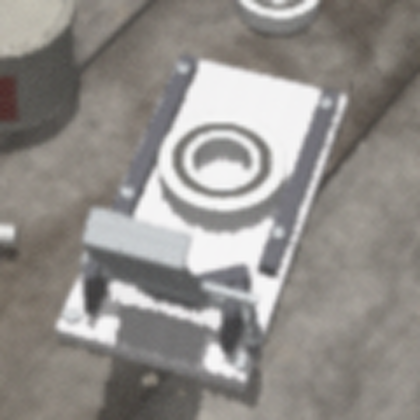

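Crop 1 confirms the steel bearing in the channel: dark seal ring centred at about (341,210) in the crop, with the rails above and below it and the V stop at (210,240). The flap leans back at (110,265). The plate corners are at (120,180), (462,88), (508,258) and (168,352) in the crop. Crop 2 shows the same from the scene camera.

```bash
cat >> h.py <<'E'
def fix(src,dst):
    a,b=np.array(src,float),np.array(dst,float);ca,cb=a.mean(0),b.mean(0)
    t=np.arctan2(*(lambda x,y:((x[:,0]*y[:,1]-x[:,1]*y[:,0]).sum(),(x*y).sum()))(a-ca,b-cb))
    M=np.array([[np.cos(t),-np.sin(t)],[np.sin(t),np.cos(t)]]);return t,M,cb-M@ca
E
python3 - <<'E'
from h import *
d=grab('top');s=grab('scene')
cr=lambda x,y:(220+(x-1.5)/4,205+(y-1.5)/4)
c2=lambda x,y:(280+(x-1.5)/3.5,235+(y-1.5)/3.5)
# fixture coords: +x toward flap; +y = left of +x
src=[(75,-46),(-110,-46),(-110,46),(75,46)]
T=[onz(d,*cr(*p),10)[:2] for p in[(120,180),(462,88),(508,258),(168,352)]]
t,M,o=fix(src,T);print('top',t,o,'res',np.round((M@np.array(src).T).T+o-T,1).tolist())
S=[onz(s,*c2(*p),10)[:2] for p in[(60,325),(190,58),(350,92),(250,370)]]
t2,M2,o2=fix(src,S);print('scene',t2,o2,'res',np.round((M2@np.array(src).T).T+o2-S,1).tolist())
for nm,p in(('top',onz(d,*cr(341,210),26)),('sc',onz(s,*c2(221,163),26))):
    print(nm,'bearing world',p,'fix',M.T@(p[:2]-o),M2.T@(p[:2]-o2))
for nm,p in(('L',onz(d,*cr(62,222),110)),('R',onz(d,*cr(83,306),110))): print(nm,M.T@(p[:2]-o))
E
```

```text
top 1.8564817891012726 [514.69160247  54.03015908] res [[-0.5, -0.3], [0.1, -0.2], [0.4, -1.0], [0.0, 1.5]]
scene 1.8579490578355882 [510.53113594  50.5425509 ] res [[0.3, -0.5], [4.9, -2.3], [-1.9, -0.6], [-3.3, 3.4]]
top bearing world [523.33174669  23.16613911  26.        ] fix [-32.0479852   0.4080019] [-29.88088541  -4.52285812]
sc bearing world [519.8659306   23.34485971  26.        ] fix [-30.89978873   3.68297779] [-28.7278849   -1.24957047]
L [ 97.11008794 -21.92881913]
R [97.40656102 19.29969385]
```

Emit:
servo_tool --pt "0 3.8 3.2 0 0 0 0" --pt "0 3.8 3.2 0 0 0 0" --pt "0 3.8 3.2 0 0 0 0" --pt "0 3.8 3.2 0 0 0 0" --pt "0 3.8 3.2 0 0 0 0" --pt "0 3.8 3.2 0 0 0 0" --pt "0 3.8 3.2 0 0 0 0" --pt "0 3.8 3.2 0 0 0 0" --pt "0 3.8 3.2 0 0 0 0" --pt "0 3.8 3.2 0 0 0 0" --pt "0 3.8 3.2 0 0 0 0" --pt "0 3.8 3.2 0 0 0 0"

```text
clock: 1.5
position: [515.8, 18.9, 242.7]
ee_rot: [0.975, -0.221, 0.0, -0.0]
contact_force: [1.6, 1.0, -0.2]
gripper_width: 0.1
```

Emit:
servo_tool --pt "0 3.8 3.2 0 0 0 0" --pt "0 0 0 0 0 0 8" --pt "0 0 0 0 0 0 8" --pt "0 0 0 0 0 0 8" --pt "0 0 0 0 0 0 8" --pt "0 0 0 0 0 0 8" --pt "0 0 0 0 0 0 8" --pt "0 0 0 0 0 0 0" --pt "0 0 0 0 0 0 0" --pt "0 0 0 0 0 0 0"

```text
clock: 2.5
position: [535.8, -24.4, 242.3]
ee_rot: [0.802, -0.598, 0.0, -0.0]
contact_force: [0.2, 0.7, 0.5]
gripper_width: -0.1
```

```bash
cat >> h.py <<'E'
t=1.857;M=np.array([[np.cos(t),-np.sin(t)],[np.sin(t),np.cos(t)]]);o=np.array([514.7,54.])
def st():
    s=read_state();r=R.from_quat(s['ee_rot']).as_matrix();f=np.array(s['contact_force'])
    print('t',round(s['clock'],2),'fixXY',np.round(M.T@(np.array(s['position'])[:2]-o),2),'z',round(s['position'][2],2),'Ffix',np.round(M.T@f[:2],2),'Fz',round(f[2],2),'toolx in fix',np.round(M.T@r[:2,0],3),'toolz',np.round(r[:,2],3),'w',round(s['gripper_width'],1));return s
E
python3 -c "
from h import *
st()"
```

```text
t 2.5 fixXY [-81.19   1.92] z 242.34 Ffix [ 0.59 -0.4 ] Fz 0.53 toolx in fix [-1.    -0.003] toolz [ 0.  0. -1.] w -0.1
```

Emit:
servo_tool --pt "0 0.4 -0.2 5 0 0 0" --pt "0 0 0 5 0 0 0" --pt "0 0 0 5 0 0 0" --pt "0 0 0 3 0 0 0" --pt "0 0 0 0 0 0 0" --pt "0 0 0 0 0 0 0"

```text
clock: 3.1
position: [539.6, -27.7, 63.0]
ee_rot: [0.801, -0.598, 0.0, 0.0]
contact_force: [1.0, -0.2, 1.3]
gripper_width: 0.1
```

Run:
```python
from h import *
st();s=grab('scene')
c=cv2.cvtColor(s['image'][200:350,270:420],cv2.COLOR_RGB2BGR)
cv2.imwrite('pics/a.png',cv2.resize(c,(600,600),interpolation=2))
```

```text
t 3.1 fixXY [-85.38  -0.84] z 63.05 Ffix [-0.49 -0.9 ] Fz 1.26 toolx in fix [-1.    -0.002] toolz [ 0.    -0.001 -1.   ] w 0.1
```

View pics/a.png

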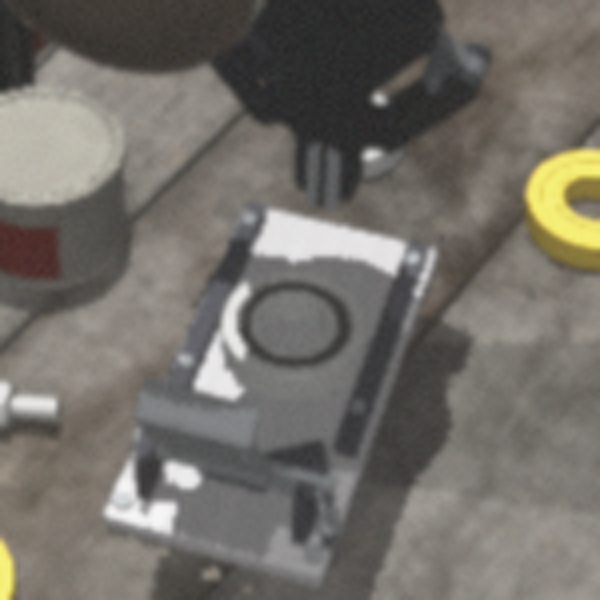

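The closed fingers at about (325,190) in the crop are above the mouth end of the channel, behind the bearing at (295,325). The gripper is clear of the tin and the spare bearing. Next I go down and then forward.

Emit:
servo_tool --pt "0 0 0 2 0 0 0" --pt "0 0 0 1.6 0 0 0" --pt "0 0 0 0 0 0 0" --pt "0 0 0 0 0 0 0"

```text
clock: 3.55
position: [540.3, -27.4, 28.5]
ee_rot: [0.801, -0.598, 0.001, -0.001]
contact_force: [0.4, 0.4, 0.7]
gripper_width: -0.3
```

Emit:
servo_tool --pt "0 -0.3 0 0 0 0 0" --pt "0 -0.3 0 0 0 0 0" --pt "0 -0.3 0 0 0 0 0" --pt "0 -0.3 0 0 0 0 0" --pt "0 -0.3 0 0 0 0 0" --pt "0 -0.2 0 0 0 0 0" --pt "0 -0.2 0 0 0 0 0" --pt "0 -0.2 0 0 0 0 0"

```text
clock: 4.35
position: [533.4, -7.6, 26.9]
ee_rot: [0.801, -0.599, 0.0, -0.0]
contact_force: [1.7, -4.0, 3.3]
gripper_width: 0.2
```

```bash
python3 -c "
from h import *
st()"
```

```text
t 4.35 fixXY [-64.38  -0.51] z 26.89 Ffix [-4.3 -0.5] Fz 3.32 toolx in fix [-1.    -0.001] toolz [ 0.001 -0.    -1.   ] w 0.2
```

Emit:
servo_tool --pt "0 -0.2 0 0 0 0 0" --pt "0 -0.2 0 0 0 0 0" --pt "0 -0.2 0 0 0 0 0" --pt "0 -0.2 0 0 0 0 0" --pt "0 -0.2 0 0 0 0 0" --pt "0 -0.2 0 0 0 0 0" --pt "0 -0.2 0 0 0 0 0" --pt "0 -0.1 0 0 0 0 0"

```text
clock: 5.15
position: [528.5, 7.0, 26.5]
ee_rot: [0.801, -0.599, -0.0, 0.0]
contact_force: [1.0, -3.8, 2.8]
gripper_width: 0.2
```

```bash
python3 -c "
from h import *
st()"
```

```text
t 5.15 fixXY [-48.96  -0.  ] z 26.48 Ffix [-3.92  0.08] Fz 2.8 toolx in fix [-1.    -0.001] toolz [-0. -0. -1.] w 0.2
```

Emit:
servo_tool --pt "0 -0.1 0 0 0 0 0" --pt "0 -0.1 0 0 0 0 0" --pt "0 -0.1 0 0 0 0 0" --pt "0 -0.1 0 0 0 0 0"

```text
clock: 5.55
position: [527.4, 10.7, 26.4]
ee_rot: [0.801, -0.599, -0.0, 0.0]
contact_force: [1.6, -4.1, 3.3]
gripper_width: 0.0
```

Emit:
servo_tool --pt "0 -0.05 0 0 0 0 0" --pt "0 -0.05 0 0 0 0 0"

```text
clock: 5.75
position: [527.1, 11.7, 26.5]
ee_rot: [0.801, -0.599, -0.0, 0.0]
contact_force: [1.1, -3.9, 3.3]
gripper_width: -0.4
```

Emit:
servo_tool --pt "0 -0.05 0 0 0 0 0" --pt "0 -0.05 0 0 0 0 0"

```text
clock: 5.95
position: [526.9, 12.6, 26.5]
ee_rot: [0.801, -0.599, -0.0, 0.0]
contact_force: [1.5, -4.3, 2.6]
gripper_width: -0.0
```

Emit:
servo_tool --pt "0 -0.05 0 0 0 0 0" --pt "0 -0.05 0 0 0 0 0"

```text
clock: 6.15
position: [526.6, 13.6, 26.5]
ee_rot: [0.801, -0.599, -0.0, 0.0]
contact_force: [0.5, -2.9, 2.4]
gripper_width: -0.0
```

Emit:
servo_tool --pt "0 -0.05 0 0 0 0 0" --pt "0 -0.05 0 0 0 0 0"

```text
clock: 6.35
position: [526.3, 14.6, 26.5]
ee_rot: [0.801, -0.599, -0.0, 0.0]
contact_force: [0.5, -2.8, 3.4]
gripper_width: -0.1
```

Emit:
servo_tool --pt "0 -0.05 0 0 0 0 0" --pt "0 -0.05 0 0 0 0 0"

```text
clock: 6.55
position: [526.0, 15.5, 26.5]
ee_rot: [0.801, -0.599, -0.0, 0.0]
contact_force: [1.3, -2.9, 2.7]
gripper_width: 0.1
```

Emit:
servo_tool --pt "0 -0.05 0 0 0 0 0" --pt "0 -0.05 0 0 0 0 0"

```text
clock: 6.75
position: [525.8, 16.5, 26.5]
ee_rot: [0.801, -0.599, -0.0, 0.0]
contact_force: [1.5, -3.2, 3.3]
gripper_width: -0.1
```

Emit:
servo_tool --pt "0 -0.05 0 0 0 0 0" --pt "0 -0.05 0 0 0 0 0"

```text
clock: 6.95
position: [525.5, 17.4, 26.5]
ee_rot: [0.801, -0.599, 0.0, 0.0]
contact_force: [2.4, -4.9, 2.5]
gripper_width: -0.2
```

Emit:
servo_tool --pt "0 -0.05 0 0 0 0 0"

```text
clock: 7.05
position: [525.6, 17.7, 26.5]
ee_rot: [0.801, -0.599, 0.0, -0.0]
contact_force: [3.2, -6.9, 1.9]
gripper_width: -0.2
```

Emit:
servo_tool --pt "0 -0.03 0 0 0 0 0"

```text
clock: 7.15
position: [525.9, 17.9, 26.6]
ee_rot: [0.801, -0.599, 0.001, -0.0]
contact_force: [4.3, -5.9, -0.6]
gripper_width: -0.1
```

Emit:
servo_tool --pt "0 -0.03 0 0 0 0 0"

```text
clock: 7.25
position: [526.2, 18.2, 26.6]
ee_rot: [0.801, -0.599, 0.001, -0.001]
contact_force: [5.0, -7.7, 0.6]
gripper_width: 0.2
```

```bash
python3 -c "
from h import *
st()"
```

```text
t 7.25 fixXY [-37.63  -0.93] z 26.61 Ffix [-8.84 -2.66] Fz 0.61 toolx in fix [-1.    -0.001] toolz [ 0.002 -0.    -1.   ] w 0.2
```

Emit:
servo_tool --pt "0 -0.02 0 0 0 0 0" --pt "0 0 0 0 0 0 0" --pt "0 0 0 0 0 0 0"

```text
clock: 7.55
position: [526.5, 18.4, 26.7]
ee_rot: [0.801, -0.599, 0.001, -0.001]
contact_force: [4.4, -5.7, 0.6]
gripper_width: 0.5
```

```bash
python3 -c "
from h import *
st()"
```

```text
t 7.55 fixXY [-37.48  -1.29] z 26.68 Ffix [-6.71 -2.62] Fz 0.62 toolx in fix [-1.    -0.001] toolz [ 0.003  0.    -1.   ] w 0.5
```

Emit:
servo_tool --pt "0 -0.03 0 0 0 0 0" --pt "0 -0.03 0 0 0 0 0"

```text
clock: 7.75
position: [526.9, 18.8, 26.9]
ee_rot: [0.801, -0.598, 0.002, -0.001]
contact_force: [5.7, -9.2, 0.5]
gripper_width: -0.2
```

```bash
python3 -c "
from h import *
st()"
```

```text
t 7.75 fixXY [-37.17  -1.79] z 26.87 Ffix [-10.47  -2.84] Fz 0.48 toolx in fix [-1.    -0.002] toolz [ 0.004 -0.    -1.   ] w -0.2
```

Emit:
servo_tool --pt "0 0 0 0 0 0 0" --pt "0 0 0 0 0 0 0" --pt "0 0 0 0 0 0 0"

```text
clock: 8.05
position: [527.0, 18.9, 26.9]
ee_rot: [0.801, -0.598, 0.002, -0.001]
contact_force: [4.5, -8.3, 0.3]
gripper_width: -0.4
```

Run:
```python
from h import *
s=st();c=grab('scene')
i=cv2.cvtColor(c['image'][230:350,280:400],cv2.COLOR_RGB2BGR)
cv2.imwrite('pics/b.png',cv2.resize(i,(600,600),interpolation=2))
```

```text
t 8.05 fixXY [-37.16  -1.85] z 26.9 Ffix [-9.22 -2.  ] Fz 0.32 toolx in fix [-1.    -0.002] toolz [ 0.004  0.    -1.   ] w -0.4
```

View pics/b.png

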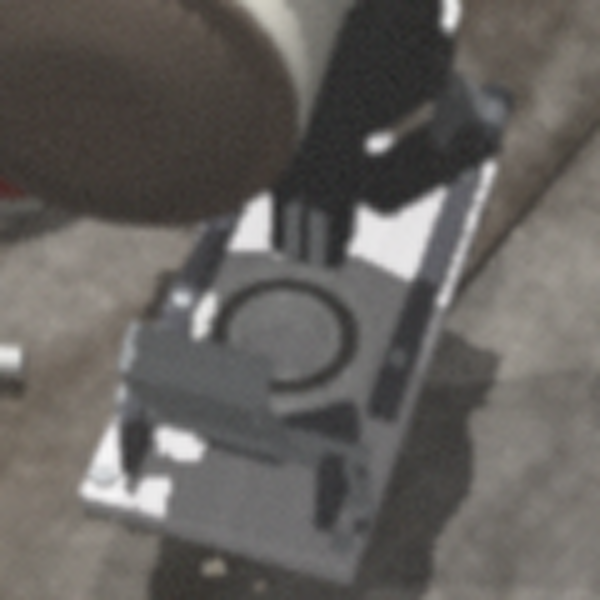

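The bearing's ring, at (285,333) in the crop, sits up at the V stop with the fingers behind it. The force holds steady. One slightly firmer press will confirm it's seated.

Emit:
servo_tool --pt "0 -0.03 0 0 0 0 0" --pt "0 0 0 0 0 0 0"

```text
clock: 8.3
position: [527.2, 19.1, 27.0]
ee_rot: [0.801, -0.598, 0.002, -0.001]
contact_force: [5.3, -7.5, 0.4]
gripper_width: -0.1
```

Emit:
servo_tool --pt "0 -0.03 0 0 0 0 0" --pt "0 0 0 0 0 0 0" --pt "0 0 0 0 0 0 0"

```text
clock: 8.6
position: [527.4, 19.3, 27.2]
ee_rot: [0.801, -0.598, 0.002, -0.002]
contact_force: [6.9, -9.7, 0.8]
gripper_width: 0.3
```

```bash
python3 -c "
from h import *
st()"
```

```text
t 8.6 fixXY [-36.85  -2.41] z 27.16 Ffix [-11.23  -3.91] Fz 0.79 toolx in fix [-1.    -0.002] toolz [ 0.005  0.    -1.   ] w 0.3
```

Emit:
servo_tool --pt "0 0 -0.06 0 0 0 0" --pt "0 0 -0.06 0 0 0 0" --pt "0 0 0 0 0 0 0"

```text
clock: 8.9
position: [527.8, 19.5, 26.8]
ee_rot: [0.801, -0.598, 0.001, -0.001]
contact_force: [5.2, -8.5, 0.0]
gripper_width: -0.1
```

```bash
python3 -c "
from h import *
st()"
```

```text
t 8.9 fixXY [-36.82  -2.79] z 26.83 Ffix [-9.57 -2.57] Fz 0.03 toolx in fix [-1.    -0.001] toolz [ 0.003 -0.    -1.   ] w -0.1
```

Emit:
servo_tool --pt "0 -0.03 -0.04 0 0 0 0" --pt "0 0 -0.04 0 0 0 0" --pt "0 0 0 0 0 0 0"

```text
clock: 9.2
position: [528.0, 19.6, 26.7]
ee_rot: [0.801, -0.598, 0.001, -0.0]
contact_force: [5.5, -10.8, 0.6]
gripper_width: -0.3
```

```bash
python3 -c "
from h import *
st()"
```

```text
t 9.2 fixXY [-36.75  -3.02] z 26.69 Ffix [-11.87  -2.19] Fz 0.59 toolx in fix [-1.    -0.001] toolz [ 0.002 -0.001 -1.   ] w -0.3
```

Emit:
servo_tool --pt "0 0.3 0.2 0 0 0 0" --pt "0 1 0 0 0 0 0" --pt "0 2.7 0 0 0 0 0" --pt "0 0 0 -5 0 0 0" --pt "0 0 0 -5 0 0 0" --pt "0 0 0 -5 0 0 0" --pt "0 0 0 0 0 0 0" --pt "0 0 0 0 0 0 0"

```text
clock: 10.0
position: [536.1, -18.0, 177.5]
ee_rot: [0.801, -0.599, 0.0, -0.001]
contact_force: [-0.9, -0.4, -0.4]
gripper_width: 0.2
```

Emit:
servo_tool --pt "0 -4.4 0 0 0 0 0" --pt "0 -4.4 0 0 0 0 0" --pt "0 -4.4 0 0 0 0 0" --pt "0 -4.4 0 0 0 0 0" --pt "0 -4.4 0 0 0 0 0" --pt "0 0 0 0 0 0 0" --pt "0 0 0 0 0 0 0" --pt "0 0 0 0 0 0 0"

```text
clock: 10.8
position: [473.1, 191.8, 175.2]
ee_rot: [0.801, -0.599, -0.001, 0.001]
contact_force: [0.1, -0.8, -0.4]
gripper_width: 0.5
```

Run:
```python
from h import *
s=st();c=grab('scene');d=grab('top')
A=cv2.resize(c['image'][180:360,250:450],(500,450),interpolation=2)
B=cv2.resize(d['image'][215:305,230:350],(300,225),interpolation=2)
im=np.zeros((450,800,3),np.uint8);im[:,:500]=A;im[:225,500:]=B
cv2.imwrite('pics/c.png',im[:,:,::-1])
```

```text
t 10.8 fixXY [143.91   0.99] z 175.2 Ffix [-0.83  0.11] Fz -0.36 toolx in fix [-1. -0.] toolz [-0.003 -0.002 -1.   ] w 0.5
```

View pics/c.png

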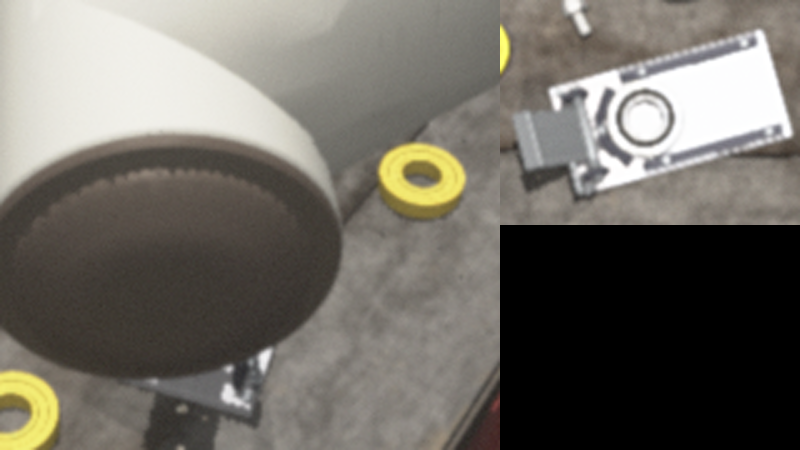

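In the top inset the bearing, at (645,118), touches both V blocks and the flap at (548,138) is open. The arm hides the fixture in the scene view. Next the fingers go down behind the flap.

Emit:
servo_tool --pt "0 0 -0.1 3 0 0 0" --pt "0 0 0 3.4 0 0 0" --pt "0 -0.8 0 0 0 0 0" --pt "0 -0.8 0 0 0 0 0" --pt "0 0 0 0 0 0 0" --pt "0 0 0 0 0 0 0"

```text
clock: 11.5
position: [471.0, 209.2, 114.2]
ee_rot: [0.801, -0.598, 0.0, -0.002]
contact_force: [-0.1, -0.2, -0.2]
gripper_width: -0.0
```

Emit:
servo_tool --pt "0 -0.2 0 0 0 0 0" --pt "0 -0.2 0 0 0 0 0" --pt "0 -0.2 0 0 0 0 0" --pt "0 -0.2 0 0 0 0 0" --pt "0 -0.2 0 0 0 0 0"

```text
clock: 12.0
position: [467.3, 218.1, 112.5]
ee_rot: [0.801, -0.599, 0.0, -0.0]
contact_force: [-0.7, -0.2, 0.5]
gripper_width: -0.2
```

```bash
python3 -c "
from h import *
st()"
```

```text
t 12.0 fixXY [170.81  -0.83] z 112.53 Ffix [0.03 0.72] Fz 0.51 toolx in fix [-1.    -0.001] toolz [ 0.  0. -1.] w -0.2
```

I moved the wrong way: flap-ward is tool +x. No harm done, so I'm reversing.

Emit:
servo_tool --pt "0 2.5 0 0 0 0 0" --pt "0 2 0 0 0 0 0" --pt "0 0.7 0 0 0 0 0" --pt "0 0 0 0 0 0 0" --pt "0 0 0 0 0 0 0"

```text
clock: 12.5
position: [482.2, 168.4, 112.6]
ee_rot: [0.801, -0.599, 0.0, -0.0]
contact_force: [-0.2, -0.9, 0.2]
gripper_width: 0.4
```

Emit:
servo_tool --pt "0 0.2 0 0 0 0 0" --pt "0 0.2 0 0 0 0 0" --pt "0 0.2 0 0 0 0 0" --pt "0 0.2 0 0 0 0 0"

```text
clock: 12.9
position: [484.3, 160.4, 112.5]
ee_rot: [0.801, -0.598, 0.0, 0.0]
contact_force: [-0.0, 0.3, 0.6]
gripper_width: 0.0
```

```bash
python3 -c "
from h import *
st()"
```

```text
t 12.9 fixXY [110.66  -0.89] z 112.51 Ffix [ 0.24 -0.07] Fz 0.59 toolx in fix [-1.    -0.001] toolz [ 0. -0. -1.] w 0.0
```

Emit:
servo_tool --pt "0 0.1 0 0 0 0 0" --pt "0 0.1 0 0 0 0 0" --pt "0 0.1 0 0 0 0 0"

```text
clock: 13.2
position: [485.1, 158.5, 112.8]
ee_rot: [0.801, -0.599, -0.0, -0.001]
contact_force: [-4.1, 5.9, 3.4]
gripper_width: 0.3
```

Emit:
servo_tool --pt "0 0.1 0 0 0 0 0" --pt "0 0.1 0 0 0 0 0"

```text
clock: 13.4
position: [485.7, 157.1, 113.4]
ee_rot: [0.801, -0.599, -0.0, -0.001]
contact_force: [-5.7, 6.6, 6.2]
gripper_width: 0.1
```

Emit:
servo_tool --pt "0 0.1 0 0 0 0 0" --pt "0 0.1 0 0 0 0 0"

```text
clock: 13.6
position: [486.7, 155.5, 113.7]
ee_rot: [0.801, -0.598, -0.0, -0.002]
contact_force: [-5.4, 6.9, 6.7]
gripper_width: 0.1
```

Emit:
servo_tool --pt "0 0.1 0 0 0 0 0" --pt "0 0.15 0 0 0 0 0" --pt "0 0.15 0 0 0 0 0"

```text
clock: 13.9
position: [488.6, 151.9, 114.1]
ee_rot: [0.801, -0.598, 0.0, -0.003]
contact_force: [-4.2, 7.1, 6.3]
gripper_width: 0.2
```

Emit:
servo_tool --pt "0 0.2 0 0 0 0 0" --pt "0 0.2 0 0 0 0 0" --pt "0 0.2 0 0 0 0 0"

```text
clock: 14.2
position: [490.8, 146.2, 114.1]
ee_rot: [0.801, -0.598, 0.001, -0.003]
contact_force: [-1.7, 5.8, 4.8]
gripper_width: -0.3
```

```bash
python3 -c "
from h import *
st()"
```

```text
t 14.2 fixXY [95.16 -3.07] z 114.13 Ffix [ 6.01 -0.02] Fz 4.78 toolx in fix [-1.    -0.002] toolz [ 0.005  0.004 -1.   ] w -0.3
```

Emit:
servo_tool --pt "0 0.3 0 0 0 0 0" --pt "0 0.3 0 0 0 0 0" --pt "0 0.3 0 0 0 0 0" --pt "0 0.3 0 0 0 0 0" --pt "0 0.3 0 0 0 0 0" --pt "0 0.3 0 0 0 0 0"

```text
clock: 14.8
position: [494.9, 127.1, 112.9]
ee_rot: [0.801, -0.598, 0.0, -0.001]
contact_force: [0.4, 3.5, 1.8]
gripper_width: -0.1
```

Emit:
servo_tool --pt "0 0.3 0 0 0 0 0" --pt "0 0.3 0 0 0 0 0" --pt "0 0.3 0 0 0 0 0" --pt "0 0.3 0 0 0 0 0" --pt "0 0.3 0 0 0 0 0" --pt "0 0.3 0 0 0 0 0"

```text
clock: 15.4
position: [499.1, 109.2, 112.1]
ee_rot: [0.801, -0.599, -0.0, 0.0]
contact_force: [1.0, 2.8, -1.6]
gripper_width: 0.1
```

```bash
python3 -c "
from h import *
st()"
```

```text
t 15.4 fixXY [57.31 -0.61] z 112.1 Ffix [ 2.42 -1.78] Fz -1.55 toolx in fix [-1.    -0.001] toolz [-0.001 -0.    -1.   ] w 0.1
```

Emit:
servo_tool --pt "0 0.25 0 0 0 0 0" --pt "0 0.25 0 0 0 0 0" --pt "0 0.25 0 0 0 0 0" --pt "0 0.25 0 0 0 0 0" --pt "0 0.25 0 0 0 0 0" --pt "0 0.25 0 0 0 0 0"

```text
clock: 16.0
position: [503.3, 94.6, 112.4]
ee_rot: [0.801, -0.599, -0.0, 0.001]
contact_force: [-0.7, 1.1, 0.1]
gripper_width: 0.3
```

Emit:
servo_tool --pt "0 0.2 0 0 0 0 0" --pt "0 0.2 0 0 0 0 0" --pt "0 0.2 0 0 0 0 0" --pt "0 0.2 0 0 0 0 0" --pt "0 0.2 0 0 0 0 0"

```text
clock: 16.5
position: [506.6, 85.3, 112.6]
ee_rot: [0.801, -0.599, 0.0, -0.0]
contact_force: [0.4, 0.4, 0.3]
gripper_width: 0.2
```

Emit:
servo_tool --pt "0 0.2 0 0 0 0 0" --pt "0 0.2 0 0 0 0 0" --pt "0 0.2 0 0 0 0 0"

```text
clock: 16.8
position: [508.2, 79.6, 112.5]
ee_rot: [0.801, -0.599, 0.0, 0.0]
contact_force: [-0.3, -0.5, 0.1]
gripper_width: -0.0
```

```bash
python3 -c "
from h import *
st()"
```

```text
t 16.8 fixXY [26.4 -1. ] z 112.53 Ffix [-0.34  0.46] Fz 0.15 toolx in fix [-1.    -0.001] toolz [ 0. -0. -1.] w -0.0
```

Emit:
servo_tool --pt "0 0.2 0 0 0 0 0" --pt "0 0.2 0 0 0 0 0" --pt "0 0 0 0 0 0 0" --pt "0 0 0 0 0 0 0" --pt "0 0 0 0 0 0 0" --pt "0 0 0 0 0 0 0"

```text
clock: 17.4
position: [509.2, 76.0, 112.5]
ee_rot: [0.801, -0.599, -0.0, 0.0]
contact_force: [0.0, 0.3, -0.0]
gripper_width: -0.2
```

Emit:
servo_tool --pt "0 0 0 -5 0 0 0" --pt "0 0 0 -5 0 0 0" --pt "0 -5 0 0 0 0 0" --pt "0 -5 0 0 0 0 0" --pt "0 -5 0 0 0 0 0" --pt "0 -5 0 0 0 0 0" --pt "0 -5 0 0 0 0 0" --pt "0 -5 0 0 0 0 0" --pt "0 0 0 0 0 0 0" --pt "0 0 0 0 0 0 0"

```text
clock: 18.4
position: [423.5, 364.7, 212.0]
ee_rot: [0.802, -0.598, -0.0, 0.001]
contact_force: [-0.2, -0.0, -1.1]
gripper_width: -0.0
```

Run:
```python
from h import *
s=st();c=grab('scene');d=grab('top')
A=cv2.resize(c['image'][180:360,220:420],(500,450),interpolation=2)
B=cv2.resize(d['image'][185:305,200:350],(300,240),interpolation=2)
im=np.zeros((450,800,3),np.uint8);im[:,:500]=A;im[:240,500:]=B
cv2.imwrite('pics/d.png',im[:,:,::-1])
```

```text
t 18.4 fixXY [ 3.2378e+02 -1.9000e-01] z 212.02 Ffix [0.03 0.18] Fz -1.09 toolx in fix [-1.    -0.003] toolz [-0.001 -0.001 -1.   ] w -0.0
```

View pics/d.png

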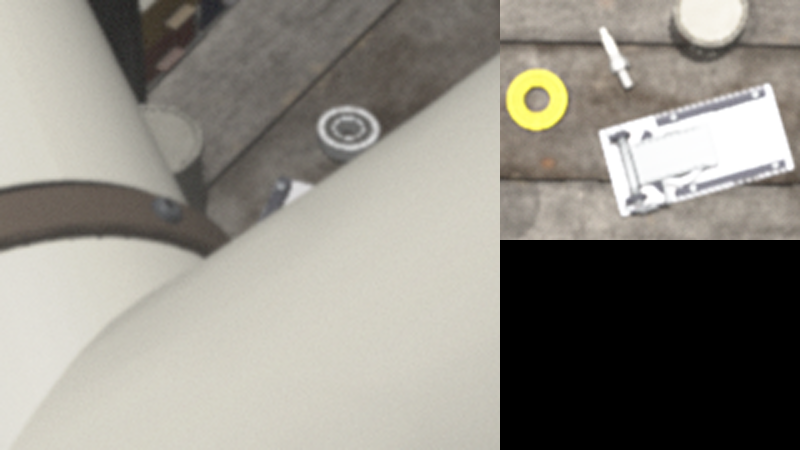

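The top inset shows the flap lying level at about (675,155) over the bearing, with its free edge at (716,148) and its hinge at (625,160). The tin, spark plug and spare bearing haven't moved. I'll check the edge position and hand in.

Run:
```python
from h import *
d=grab('top');p=onz(d,200+216/2,185+148/2,36);print('edge fix',M.T@(p[:2]-o),'expected x about -37')
print(job_done())
```

```text
edge fix [-37.16814916   6.64898909] expected x about -37
the job is handed in; nothing more can be done
None
```

I pushed the bearing onto the V stop and tipped the flap past its snap point, and its spring shut it over the bearing. The job was handed in about 18.5 s into the 56 s allowed; it reports no verdict.

- **Bearing:** it slid with 3–4 N, slightly above the 3 N stated. I pressed it on the stop with about 9–12 N for over a second; the highest reading was about 12 N. A picture after the press showed it touching both V blocks with the flap still open.
- **Flap:** pushing from behind at the free edge took at most about 11 N. The force had fallen to nothing by about the expected snap point, and I then lifted the fingers clear without touching it again.
- **Final checks:** the top picture shows the flap lying over the bearing, with its free edge at x = -37.2 mm in the fixture frame (about -37 expected). The tin, spark plug and spare bearing looked unmoved, judged by eye. The wrist force was about 1 N or less with the arm clear.
- **Not confirmed:** the picture can't tell a flap angle of 2.05 from 2.09 rad. The shut flap also covered the bearing, so I couldn't measure its final position. The force peaks are samples at the end of each move.
- **Slip on the way:** I first moved the wrong way when approaching the flap, into free space, and touched nothing.

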